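# Bring the tall vial to the reader on a ratchet carousel

## Robot

A 7-joint arm with a two-finger parallel gripper is mounted at the origin on the work surface. World frame = base frame: x ahead of the robot, y to its left, z up, the work surface at z = 0. Lengths are in m, angles in rad, forces in N, time in s.
With the tool pointing down it reaches from about 0.425 to 0.875 m from the base axis. Payload 8.4 kg.
Tool frame: the origin (TCP) lies at the very end of the fingers, on their centre line; the grasp point (between the pads) lies 19 mm behind it; z points along the fingers, y is the line along which they close (so a half turn about z gives the same grasp; the last joint's range is limited). The gripper opens to 87 mm and grips with 3 to 60 N. Pads are 19 mm wide; open, the fingers measure 117 mm over their backs; the gripper's body (75 mm by 190 mm) begins 51 mm behind the grasp point.
Start: joints at [-1.445, 0.333, 0.04, 1.465, -0.013, 1.343, -0.059], TCP at [0.145, 0.634, 0.223] pointing down, gripper open.
Joint ranges: [-2.58, 2.58], [-0.38, 2.09], [-1.3, 1.39], [0.25, 2.4], [-1.5, 4.64], [0.08, 2.09], [-2.65, 2.65]. Speed limits (rad/s): [2.22, 2.22, 2.79, 2.79, 3.14, 3.14, 3.14].

## Interface

Orientations are given as a unit quaternion [w, x, y, z].
In Python, from plant import bot gives the robot as it stands.
- The arm moves only by the shell command python3 -m creep 'ROWS' [FORCE]. ROWS is text: rows parted by semicolons, each of 7 numbers parted by spaces: the shift along the tool's x, y, z in mm, then the turn, a rotation vector about the tool's x, y, z in rad, then the closure, from 0 (fully open) to 1 (shut). In form: x y z wx wy wz hand; .... A call has 1 to 12 rows; each row shifts and turns the commanded pose from where the row before left it, along the tool's axes as they then stand; what a row does not reach is not made up. A row lasts 1/8 s, in which the tool goes at most 62.5 mm and 10.7 degrees, less where a joint would pass 70% of its speed; a pose out of reach is approached as far as the arm can. A call with a gripper value outside its range is refused whole. The fingers move at their own pace and stop on an object; FORCE is the grip in N (left out, the last holds). Time passes only in rows, so rows that do not move let the fingers close. It gives the time, the measured TCP pose, the force, the opening and the grip force at its end, in the units of the state.
- bot.read_state(): the state, without advancing time (a new reading comes with each control period).
- bot.grab_frame(name): name is "side" or "top" or "wrist"; returns the picture (420x560x3 uint8, red, green, blue); there is no depth.
- bot.camera_info(name): a dict with "K" (3x3 intrinsics, pixels), "rvec" (rotation vector, rad) and "tvec" (3), from world to camera coordinates, as OpenCV has them. Camera axes: x right, y down, z forward; pixel columns grow to the right and rows downward; lengths in m; the calibration is good to about 2 mm. A picture is of the moment at which its call begins: read the wrist's pose just before it. camera_info takes no time and is no camera call; for the wrist camera it gives the pose at the moment of the call.
- bot.finish_job(): hands the job in; it is judged then, once.
Trained networks look in the newest picture that a camera, given by its name, has taken for a name from the list of things; names that differ only in an ending like _2 or _b are one class to them, and where a whole thing is asked for, a point or a joint stands for the part that bears it (a point fixed in the world has none). Each returns a list of dicts, best first, with "p" (0 to 1); they miss things now and then, are a little off and sometimes report something else, mostly with a low value. They report only what shows in the picture. A call takes as long as a camera call.
- bot.boxes_of(camera, thing): "rect" ([left, top, right, bottom] in pixels, round what is visible of it).
The state is a dict: "time": time; "joint_pos": joint angles; "dq": joint speeds; "joint_efforts": joint torques, N m; "eef_pos": TCP position; "ee_rot": TCP orientation; "force": force on the tool from outside, world axes, zero at the start; "ft_torque": the same for the moment, N m; "opening": finger opening in m; "finger_force": force on a finger pad.
Only numpy, scipy, OpenCV 4.12 (cv2) and the standard library are available. Lean on these libraries where they do the work, as an engineer would, in place of code of your own. Each camera call takes 0.05 s, during which the arm holds its last target. There are 200 camera calls.

## Task

Turn the carousel clockwise by its knob, against its return spring, until the tall vial stands in front of the reader's window with the ratchet's pawl caught behind that tooth; go no further, because it cannot be turned back. Ease the wheel back onto the pawl gently, so that it neither slams nor is forced against it, and only then let go of the knob. Then press the round key on the dock fully down once and release it, leaving the vials and everything else alone.

Things in the scene. Friction and masses are not known exactly. Their poses are not given: they have to be found in the camera images.
- dock: Fixed white carousel dock; origin on the wheel's vertical axis at bench level. Base plate 12 mm thick, from -96 to 104 mm in its x, -170 to 140 mm in its y. A reader block (64 x 40 mm, top 73 mm above the bench) stands at y = 90 to 130 mm, its dark window facing the wheel; the key is at the -y end. The dock may be turned on the bench.
- carousel (a joint): Wheel angle (rad): 0 at the start, on its end stop; grows as it turns clockwise seen from above, up to 2.6. A return spring (0.22 Nm at 0, plus 0.04 Nm per rad) always turns it back until the pawl stops it. The pawl holds it at 0.393*k - 0.13, give or take 0.11 (k = 1, 2, ...; one unknown shift for all teeth: the pawl's place is not exact). No way back to an earlier tooth.
- wheel_axis (a point): On the wheel's axis, on the plate, 12 mm above the bench. How the ratchet acts: the pawl drops behind tooth k (faint click) within 0.06 rad past its catching angle, so 0.393*k + 0.08 is past tooth k and short of k+1 in every case. Ease back from there, 0.1 to 0.35 rad, until the pawl is felt to take the spring's torque off the knob. Let go 0.04 rad or more before that, it flies back and slams.
- knob: Round black fluted knob on the wheel's spindle, turning with the wheel: 44 mm across, 36 mm tall, to be gripped across its sides at any yaw. Origin on the wheel's axis at the height to grip, 104 mm above the bench, 14 mm below the knob's top, 22 mm above its underside. At wheel angle 0 its x axis (a steel line on top) is the dock's x axis.
- ratchet: Steel ring of 16 saw teeth on the wheel's rim, 138 mm across the tips, 14 to 26 mm above the bench; origin on the axis. A small sprung brass pawl, mounted on the dock at its +x side, rides over the teeth and catches them. Pawl and ring press with 5 to 8 N at rest; more than 24 N on the ring is a slam or forcing.
- tall_vial: Vial to be read: amber glass, 16 mm across, 42 mm tall, with a ball stopper (the others are short, flat-capped). Origin: centre of its underside, 28 mm above the bench. It stands loosely in a cup on the wheel, 52 mm from the axis. The three vials stand, in any order, where they reach the reader at teeth k = 1, 3, 5: clockwise angle from vial to reader_spot is 0.393*k - 0.14 at the start.
- short_vial_a: Short flat-capped vial, 16 mm across, 28 mm tall, in another cup of the wheel; bystander that rides along. Origin at the centre of its underside.
- short_vial_b: Second short flat-capped vial like the first.
- reader_spot (a point): The place in front of the reader's window, fixed to the dock, 52 mm from the wheel's axis along the dock's +y, 28 mm above the bench: where the tall vial's foot must come (adjacent teeth lie 20 mm apart there).
- key (a joint): Travel of the round key (m): 0 up, 0.006 fully down; it springs back. Starts to move at about 1.5 N and is fully down at 5 N.
- key_top (a point): Centre of the top face of the key when up, 34 mm above the bench; a 28 mm wide round push key in a black collar on the dock, 125 mm from the wheel's axis along the dock's -y.
- stopper: a loose black rubber stopper, 24 mm across and 18 mm high, standing on the dock's plate; bystander. Origin at the centre of its underside.
- white_bottle: white reagent bottle, 70 mm across, 160 mm high; bystander. Origin at the centre of its underside.
- clear_bottle: clear reagent bottle with black cap, 60 mm across, 140 mm high; bystander. Origin at the centre of its underside.
- bowl: plastic bowl, 120 mm across, 45 mm high; bystander. Origin at the centre of its underside.
- marker: marker pen lying flat, 130 x 12 x 13 mm; bystander. Origin at the centre of its underside.
- mouse: computer mouse, 100 x 60 x 30 mm; bystander. Origin at the centre of its underside.
- tip_tray: open divided tray, 90 x 120 x 40 mm; bystander. Origin at the centre of its underside.

How it is judged:
By the outcome, as a careful person would: the job done as asked, in the order asked, and still so for the second after the job is handed in, with the robot touching nothing.
It also fails if it takes over 72 s, if anything falls off the work surface, if the arm or the gripper's body presses on something with over 40 N, if the wrist force passes 120 N, or if a joint passes its speed limit or range.

## Working session

There is one attempt and no reset: what is moved stays moved. The work goes in short steps, Python scripts to look and compute and a shell command to move; the robot and the scene stay as the last step left them, time stands still between calls to the robot, and variables do not carry over. Pictures are saved under pics/ and viewed, at most 10 in all, crops included, and the job is handed in when it is done.

```bash
ls; mkdir -p pics; cat > h.py <<'E'
import numpy as np,cv2
from plant import bot
from scipy.spatial.transform import Rotation as R
def cam(n):
    c=bot.camera_info(n);return np.array(c["K"],float),cv2.Rodrigues(np.array(c["rvec"],float))[0],np.array(c["tvec"],float).ravel()
def ray(c,uv,z):
    K,r,t=c;o=-r.T@t;d=r.T@np.linalg.inv(K)@np.array([*uv,1.]);return o+d*(z-o[2])/d[2]
def proj(c,P):
    K,r,t=c;p=(r@np.atleast_2d(P).T).T+t;p=p@K.T;return p[:,:2]/p[:,2:]
E
python3 - <<'E'
from h import *
s=bot.read_state();print(s)
for n in("top","side"):
    im=bot.grab_frame(n);cv2.imwrite(f"pics/{n}0.png",im[:,:,::-1])
    c=cam(n);print(n,-c[1].T@c[2])
    for th,z in(("knob",.118),("tall_vial",.05),("short_vial_a",.05),("key",.034),("dock",.012),("stopper",.02)):
        for b in bot.boxes_of(n,th)[:3]:
            r=b["rect"];print(th,np.round(r),round(b["p"],2),ray(c,((r[0]+r[2])/2,(r[1]+r[3])/2),z).round(3))
E
```

```text
pics
{'time': 0.0, 'joint_pos': array([-1.44518633,  0.33390459,  0.03990523,  1.46628173, -0.01340414,
        1.34330936, -0.0584921 ]), 'dq': array([-0.00101686,  0.00051411,  0.00036017,  0.00032108, -0.00070451,
       -0.00021759, -0.00169784]), 'joint_efforts': array([-2.33899027e-04, -6.56353498e+01,  1.33522455e+00, -4.03805637e+01,
       -5.98007510e-02,  4.46962542e-02,  1.27714229e-04]), 'eef_pos': array([0.14483919, 0.63316656, 0.22165868]), 'ee_rot': array([-3.34211623e-05,  1.12188329e-01,  9.93686625e-01, -8.17674939e-04]), 'force': array([-0.04042202,  0.04981447, -1.26742372]), 'ft_torque': array([ 0.01251283,  0.07828705, -0.01264984]), 'finger_force': 0.0, 'opening': 0.08697694916915312}
top [ 0.30322829 -0.06362671  1.54445949]
knob [235. 200. 250. 220.] 0.59 [0.515 0.024 0.118]
knob [189. 164. 310. 257.] 0.42 [0.515 0.006 0.118]
short_vial_a [220. 187. 268. 236.] 0.18 [0.521 0.025 0.05 ]
dock [188. 170. 312. 258.] 0.92 [0.519 0.008 0.012]
side [ 0.27798954 -1.05319766  0.74142175]
knob [268. 175. 281. 198.] 0.55 [ 0.521 -0.009  0.118]
knob [256. 204. 260. 215.] 0.47 [ 0.462 -0.102  0.118]
short_vial_a [257. 191. 263. 196.] 0.4 [0.503 0.075 0.05 ]
short_vial_a [257. 204. 262. 216.] 0.39 [ 0.485 -0.003  0.05 ]
key [291. 232. 304. 242.] 0.4 [ 0.555 -0.112  0.034]
dock [222. 175. 341. 265.] 0.8 [ 0.543 -0.001  0.012]
stopper [267. 245. 273. 252.] 0.58 [ 0.486 -0.123  0.02 ]
```

```bash
python3 - <<'E'
import cv2,numpy as np
a=cv2.imread("pics/top0.png");b=cv2.imread("pics/side0.png")
A=cv2.resize(a[120:300,130:370],(800,600),interpolation=3);B=cv2.resize(b[140:290,190:390],(800,600),interpolation=3)
cv2.imwrite("pics/t1.png",A);cv2.imwrite("pics/s1.png",B)
E
```

```text
(no output)
```

View pics/t1.png

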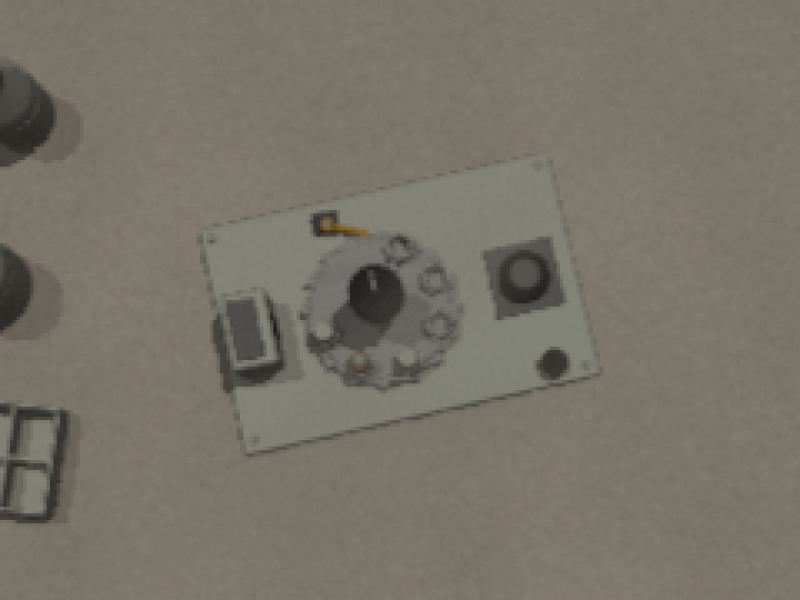

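View pics/s1.png

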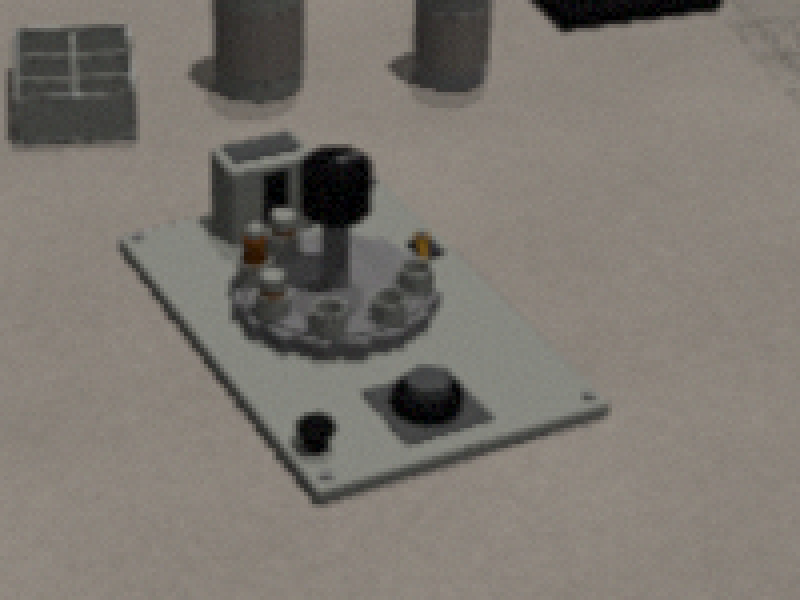

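The top picture shows the dock with the reader on the left (crop 250,330), the knob at (376,294) and the key at (525,275). The vials stand at (322,328) short, (360,362) amber and (407,360) short, so amber is probably k=3. I'll fit the dock pose and check that.

```bash
python3 - <<'E'
from h import *
c=cam("top");f=lambda u,v:(130+u*.3,120+v*.3)
# dock plate corners: +x is image up, +y is left
W=np.array([ray(c,f(*p),.012)[:2] for p in[(200,230),(546,156),(600,374),(248,455)]])
D=np.array([[.104,.140],[.104,-.170],[-.096,-.170],[-.096,.140]])
wm,dm=W.mean(0),D.mean(0);U,S,V=np.linalg.svd((D-dm).T@(W-wm));r=V.T@U.T
o=wm-r@dm;yaw=np.arctan2(r[1,0],r[0,0]);print("axis",o,"yaw",yaw,"res",(D@r.T+o-W).round(4).tolist())
for n,p,z in(("knob",(376,292),.118),("key",(526,275),.034),("stopper",(553,362),.03),("short",(322,328),.056),("amber",(360,360),.07),("short2",(407,358),.056)):
    w=ray(c,f(*p),z)[:2];d=r.T@(w-o);a=np.arctan2(d[1],d[0]);print(n,w.round(4),"dock",d.round(4),"R",np.hypot(*d).round(3),"cw to +y",((a-np.pi/2)%(2*np.pi)).round(2))
print("k angles",[.393*k-.14 for k in(1,3,5)])
print("key pred",o+r@[0,-.125])
s=bot.read_state();m=R.from_quat(s["ee_rot"][[1,2,3,0]]).as_matrix();print(m.round(3))
d=np.array([*o,.2])-s["eef_pos"];print("tool shift mm",(m.T@d*1000).round(1))
E
```

```text
axis [0.52167275 0.02391368] yaw 0.24525711795780317 res [[-0.0002, 0.0013], [0.0034, -0.002], [-0.0015, -0.0017], [-0.0017, 0.0023]]
knob [0.5216 0.0237] dock [-0.0001 -0.0002] R 0.0 cw to +y 2.77
key [ 0.5518 -0.0977] dock [-0.0003 -0.1253] R 0.125 cw to +y 3.14
stopper [ 0.4787 -0.1218] dock [-0.0771 -0.1309] R 0.152 cw to +y 2.61
short [0.4999 0.0714] dock [-0.0095  0.0513] R 0.052 cw to +y 0.18
amber [0.4723 0.038 ] dock [-0.0445  0.0257] R 0.051 cw to +y 1.05
short2 [4.764e-01 1.000e-04] dock [-0.0497 -0.0121] R 0.051 cw to +y 1.81
k angles [0.253, 1.0390000000000001, 1.8250000000000002]
key pred [ 0.55202347 -0.09734568]
[[-0.975  0.223 -0.   ]
 [ 0.223  0.975 -0.   ]
 [ 0.    -0.    -1.   ]]
tool shift mm [-503.2 -510.4   22.6]
```

Amber is at k=3: its measured angle is 1.05 rad against a nominal 1.04. So I turn to about 1.26 rad, then ease back. First, move near the knob.

```bash
python3 -m creep '-44 -44 0 0 0 0 0;-44 -44 0 0 0 0 0;-44 -44 0 0 0 0 0;-44 -44 0 0 0 0 0;-44 -44 0 0 0 0 0;-44 -44 0 0 0 0 0;-44 -44 0 0 0 0 0;-44 -44 0 0 0 0 0;-44 -44 0 0 0 0 0;-44 -44 0 0 0 0 0;-44 -44 0 0 0 0 0;0 0 0 0 0 0 0' 45
python3 - <<'E'
from h import *
s=bot.read_state();print(s["joint_pos"].round(3))
c=cam("wrist");im=bot.grab_frame("wrist");cv2.imwrite("pics/w1.png",im[:,:,::-1])
for th,z in(("knob",.118),("tall_vial",.07),("key",.034)):
    for b in bot.boxes_of("wrist",th)[:3]:
        r=b["rect"];print(th,np.round(r),round(b["p"],2),ray(c,((r[0]+r[2])/2,(r[1]+r[3])/2),z).round(4))
print("pred px",proj(c,[[.5217,.0239,.118],[.5217,.0239,.1],[.552,-.0973,.034]]).round())
E
```

```text
time: 2.2
eef_pos: [0.5105, 0.0488, 0.223]
ee_rot: [0.001, 0.116, 0.993, -0.001]
force: [-0.6, 1.0, -1.0]
opening: 0.0871
finger_force: 0.0
[-0.798  0.038  0.64   1.821 -0.022  1.289  1.185]
knob [234. 204. 285. 258.] 0.6 [0.52   0.0264 0.118 ]
knob [494. 246. 560. 277.] 0.36 [0.6103 0.2718 0.118 ]
tall_vial [257. 160. 272. 180.] 0.69 [0.4719 0.0406 0.07  ]
tall_vial [492. 245. 560. 280.] 0.54 [0.6437 0.308  0.07  ]
key [167. 242. 189. 265.] 0.9 [ 0.5544 -0.095   0.034 ]
pred px [[257. 233.]
 [259. 227.]
 [176. 252.]]
```

View pics/w1.png

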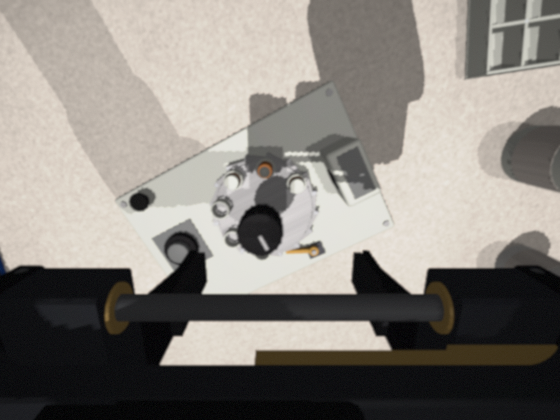

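Knob, amber vial at (264,170) and key at (180,250) all agree with the top view to about 2 mm. Descend over the knob.

```bash
python3 -m creep '-8 -10 0 0 0 0 0;-8 -11 20 0 0 0 0;0 0 25 0 0 0 0;0 0 25 0 0 0 0;0 0 25 0 0 0 0;0 0 25 0 0 0 0;0 0 18 0 0 0 0;0 0 0 0 0 0 0;0 0 0 0 0 0 0' 45
python3 - <<'E'
from h import *
s=bot.read_state();print(s["joint_pos"].round(3),s["ft_torque"])
m=R.from_quat(s["ee_rot"][[1,2,3,0]]).as_matrix()
print((m.T@(np.array([.521,.025,.085])-s["eef_pos"])*1000).round(1),m.round(3))
E
```

```text
time: 3.52
eef_pos: [0.5203, 0.0298, 0.0854]
ee_rot: [0.001, 0.112, 0.994, 0.0]
force: [-0.3, -0.7, -0.1]
opening: 0.0872
finger_force: 0.0
[-0.725  0.218  0.654  1.965 -0.156  1.007  1.348] [-0.00122447 -0.01330302 -0.02710375]
[-1.7 -4.6  0.4] [[-0.975  0.223  0.001]
 [ 0.223  0.975  0.   ]
 [-0.001  0.    -1.   ]]
```

```bash
python3 -m creep '-2 -4.5 0 0 0 0 0.35;0 0 0 0 0 0 0.35;0 0 0 0 0 0 0.42;0 0 0 0 0 0 0.42;0 0 0 0 0 0 0.42' 10
python3 -m creep '0 0 0 0 0 0 1;0 0 0 0 0 0 1;0 0 0 0 0 0 1;0 0 0 0 0 0 1' 10
```

```text
time: 4.15
eef_pos: [0.5207, 0.0251, 0.0846]
ee_rot: [-0.0, 0.112, 0.994, -0.0]
force: [0.4, -0.2, -0.2]
opening: 0.0522
finger_force: 0.0
time: 4.65
eef_pos: [0.5209, 0.0262, 0.0845]
ee_rot: [0.0, 0.112, 0.994, 0.001]
force: [1.7, 5.4, -2.4]
opening: 0.044
finger_force: 10.0
```

```bash
python3 -m creep '0 1.3 0 0 0 0 1;0 0 0 0 0 0 1;0 0 0 0 0 0 1;0 0 0 0 0 0 1' 45
python3 -c "
from h import *
s=bot.read_state();print(s['force'],s['ft_torque'])"
```

```text
time: 5.15
eef_pos: [0.521, 0.0263, 0.0846]
ee_rot: [-0.0, 0.112, 0.994, 0.0]
force: [1.0, 2.8, -0.3]
opening: 0.0432
finger_force: 45.0
[ 0.95000558  2.80926232 -0.28946573] [ 0.38598518 -0.07778079 -0.00769576]
```

```bash
python3 -m creep '0 0 0 0 0 0.1 1;0 0 0 0 0 0.1 1;0 0 0 0 0 0.1 1;0 0 0 0 0 0.1 1;0 0 0 0 0 0.1 1;0 0 0 0 0 0.1 1;0 0 0 0 0 0 1;0 0 0 0 0 0 1'
cat >> h.py <<'E'
def st():
    s=bot.read_state();m=R.from_quat(s["ee_rot"][[1,2,3,0]]).as_matrix()
    y0=np.arctan2(.223,-.975);y=np.arctan2(m[1,0],m[0,0]);print("turn",round(((y0-y+np.pi)%(2*np.pi)-np.pi),4),"F",s["force"].round(1),"T",s["ft_torque"].round(3),"j7",s["joint_pos"][6].round(2),"pos",s["eef_pos"].round(4),"f",s["finger_force"])
E
python3 - <<'E'
from h import *
st()
c=cam("top");im=bot.grab_frame("top");cv2.imwrite("pics/t2.png",cv2.resize(im[120:300,130:370,::-1],(800,600),interpolation=3))
E
```

```text
time: 6.15
eef_pos: [0.5225, 0.029, 0.0846]
ee_rot: [0.001, 0.4, 0.917, 0.002]
force: [10.1, 10.6, -11.4]
opening: 0.0431
finger_force: 45.0
turn 0.5973 F [ 10.1  10.6 -11.4] T [ 1.943 -1.722  0.284] j7 0.78 pos [0.5225 0.029  0.0846] f 45.02582419663668
```

View pics/t2.png

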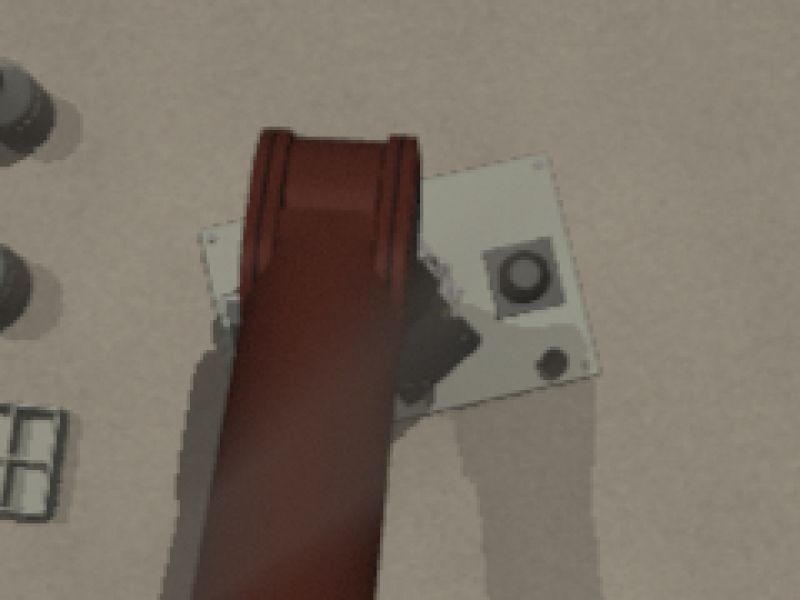

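The arm hides the wheel in this view; the key and stopper are undisturbed. The turn reads 0.597 rad with no slip. Relieve the side load, which lies along the tool's y.

```bash
python3 -m creep '0 2 1 0 0 0 1;0 1.5 1 0 0 0 1;0 0 0 0 0 0 1;0 0 0 0 0 0 1'; python3 -c "
from h import *
st()"
```

```text
time: 6.7
eef_pos: [0.5227, 0.0291, 0.0844]
ee_rot: [-0.002, 0.401, 0.916, 0.0]
force: [-16.4, 2.7, 31.7]
opening: 0.0431
finger_force: 45.0
turn 0.5995 F [-16.4   2.7  31.7] T [0.365 3.516 0.185] j7 0.79 pos [0.5227 0.0291 0.0844] f 45.000072279945016
```

```bash
python3 -m creep '0.5 -0.6 -1 0 0 0 1;0.5 -0.6 -0.5 0 0 0 1;0 0 0 0 0 0 1;0 0 0 0 0 0 1'; python3 -c "
from h import *
st()"
```

```text
time: 7.2
eef_pos: [0.5226, 0.029, 0.0845]
ee_rot: [0.0, 0.401, 0.916, 0.0]
force: [0.4, 4.4, 6.2]
opening: 0.0433
finger_force: 45.0
turn 0.5995 F [0.4 4.4 6.2] T [ 0.78  -0.071  0.332] j7 0.78 pos [0.5226 0.029  0.0845] f 45.00241351313889
```

```bash
python3 -m creep '0 0 0 0 0 0.08 1;0 0 0 0 0 0.08 1;0 0 0 0 0 0.08 1;0 0 0 0 0 0.08 1;0 0 0 0 0 0 1;0 0 0 0 0 0 1'; python3 -c "
from h import *
st()"
```

```text
time: 7.95
eef_pos: [0.524, 0.03, 0.0846]
ee_rot: [0.001, 0.541, 0.841, 0.001]
force: [9.1, 7.9, -1.9]
opening: 0.0432
finger_force: 45.0
turn 0.9187 F [ 9.1  7.9 -1.9] T [ 1.343 -1.539  0.269] j7 0.48 pos [0.524  0.03   0.0846] f 45.02980839461088
```

```bash
python3 -m creep '0.3 0.7 0 0 0 0.08 1;0.3 0.7 0 0 0 0.08 1;0 0 0 0 0 0.08 1;0 0 0 0 0 0.06 1;0 0 0 0 0 0.02 1;0 0 0 0 0 0 1;0 0 0 0 0 0 1'; python3 - <<'E'
from h import *
st()
im=bot.grab_frame("side");cv2.imwrite("pics/s2.png",cv2.resize(im[140:290,190:390,::-1],(800,600),interpolation=3))
E
```

```text
time: 8.82
eef_pos: [0.5256, 0.0304, 0.0846]
ee_rot: [0.002, 0.668, 0.744, 0.002]
force: [13.3, 5.2, -6.3]
opening: 0.0431
finger_force: 45.1
turn 1.2391 F [13.3  5.2 -6.3] T [ 1.    -2.096  0.319] j7 0.18 pos [0.5256 0.0304 0.0846] f 45.05195971112698
```

View pics/s2.png

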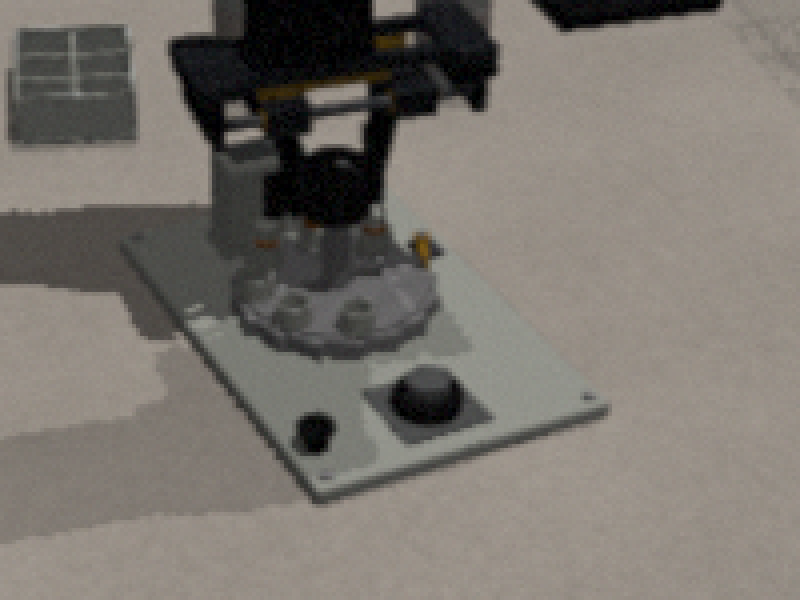

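The amber vial at (310,225) is now roughly before the window, with the others riding along. Go the last bit to about 1.257 and unload sideways.

```bash
python3 -m creep '0.4 1.4 0 0 0 0.018 1;0 0 0 0 0 0 1;0 0 0 0 0 0 1'; python3 -c "
from h import *
st()"
```

```text
time: 9.25
eef_pos: [0.5257, 0.0305, 0.0845]
ee_rot: [0.001, 0.675, 0.738, 0.001]
force: [5.9, 3.5, 0.4]
opening: 0.0433
finger_force: 45.0
turn 1.2575 F [5.9 3.5 0.4] T [ 0.666 -0.921  0.285] j7 0.17 pos [0.5257 0.0305 0.0845] f 45.01212101429701
```

```bash
python3 -m creep '0 0 0 0 0 -0.03 1;0 0 0 0 0 -0.03 1;0 0 0 0 0 0 1;0 0 0 0 0 0 1'; python3 -c "
from h import *
st()"
```

```text
time: 9.75
eef_pos: [0.5254, 0.0304, 0.0845]
ee_rot: [0.001, 0.653, 0.758, 0.001]
force: [3.3, 4.2, 2.8]
opening: 0.0429
finger_force: 45.0
turn 1.1974 F [3.3 4.2 2.8] T [ 0.653 -0.565  0.309] j7 0.22 pos [0.5254 0.0304 0.0845] f 45.00660007819533
```

```bash
for i in 1 ; do python3 -m creep '0 0 0 0 0 -0.02 1;0 0 0 0 0 -0.02 1;0 0 0 0 0 0 1;0 0 0 0 0 0 1' >/dev/null; python3 -c "
from h import *
st()"; done
```

```text
turn 1.157 F [4.1 4.3 6.1] T [ 0.608 -0.556  0.322] j7 0.26 pos [0.5252 0.0304 0.0845] f 45.0039984472096
```

```bash
python3 -m creep '0 0 0 0 0 -0.015 1;0 0 0 0 0 -0.015 1;0 0 0 0 0 0 1' >/dev/null; python3 -c "
from h import *
st()"
```

```text
turn 1.1269 F [3.5 2.4 6.1] T [ 0.659 -0.462  0.34 ] j7 0.29 pos [0.525  0.0304 0.0845] f 45.00238073989749
```

```bash
python3 -m creep '0 0 0 0 0 -0.015 1;0 0 0 0 0 -0.01 1;0 0 0 0 0 0 1' >/dev/null; python3 -c "
from h import *
st()"
```

```text
turn 1.1022 F [1.4 4.5 6.1] T [ 0.66  -0.266  0.303] j7 0.31 pos [0.5249 0.0303 0.0845] f 45.00131456181407
```

```bash
python3 -m creep '0 0 0 0 0 -0.015 1;0 0 0 0 0 -0.01 1;0 0 0 0 0 0 1' >/dev/null; python3 -c "
from h import *
st()"
```

```text
turn 1.0783 F [2.2 4.5 7.5] T [ 0.675 -0.181 -0.299] j7 0.33 pos [0.5248 0.0303 0.0845] f 45.00083358027041
```

The torque has gone from +0.30 to -0.30, so the pawl has taken the load. Back off slightly so the knob torque is near zero before release.

```bash
python3 -m creep '0 0 0 0 0 0.004 1;0 0 0 0 0 0 1' >/dev/null; python3 -c "
from h import *
st()"
```

```text
turn 1.0822 F [1.9 3.2 7.9] T [ 0.708 -0.198 -0.151] j7 0.33 pos [0.5248 0.0303 0.0845] f 45.00097523443401
```

```bash
python3 -m creep '0 0 0 0 0 0.003 1;0 0 0 0 0 0 1;0 0 0 0 0 0 1' 20; python3 -c "
from h import *
st()"
```

```text
time: 12.0
eef_pos: [0.5248, 0.0303, 0.0845]
ee_rot: [0.0, 0.609, 0.793, 0.0]
force: [1.7, 3.6, 6.7]
opening: 0.0438
finger_force: 20.0
turn 1.085 F [1.7 3.6 6.7] T [ 0.627 -0.179 -0.112] j7 0.33 pos [0.5248 0.0303 0.0845] f 20.00064577907324
```

```bash
python3 -m creep '0 0 0 0 0 0 0.42;0 0 0 0 0 0 0.35;0 0 0 0 0 0 0.25;0 0 0 0 0 0 0.25;0 0 0 0 0 0 0.25' 5; python3 -c "
from h import *
st()"
```

```text
time: 12.62
eef_pos: [0.5243, 0.0301, 0.084]
ee_rot: [-0.0, 0.609, 0.793, -0.0]
force: [0.7, -0.0, 0.2]
opening: 0.0648
finger_force: 0.0
turn 1.085 F [ 0.7 -0.   0.2] T [-0.073  0.037 -0.047] j7 0.33 pos [0.5243 0.0301 0.084 ] f 0.0
```

```bash
python3 -m creep '0 0 -20 0 0 0 0.25;0 0 -40 0 0 0 0.25;0 0 -40 0 0 0 0.25;0 0 -40 0 0 0 0.6;-40 -1 0 0 0 0 1;-45 -1 0 0 0 0 1;-44 -2 0 0 0 0 1;0 0 0 0 0 0 1;0 0 0 0 0 0 1;0 0 0 0 0 0 1' 10; python3 - <<'E'
from h import *
st()
im=bot.grab_frame("side");cv2.imwrite("pics/s3.png",cv2.resize(im[140:290,190:390,::-1],(800,600),interpolation=3))
c=cam("wrist");im=bot.grab_frame("wrist");cv2.imwrite("pics/w2.png",im[:,:,::-1])
for th,z in(("knob",.118),("tall_vial",.07),("key",.034)):
    for b in bot.boxes_of("wrist",th)[:2]:
        r=b["rect"];print(th,np.round(r),round(b["p"],2),ray(c,((r[0]+r[2])/2,(r[1]+r[3])/2),z).round(4))
E
```

```text
time: 13.88
eef_pos: [0.5538, -0.0941, 0.2239]
ee_rot: [-0.0, 0.608, 0.794, 0.0]
force: [-0.6, 0.6, 0.2]
opening: 0.0045
finger_force: 0.0
turn 1.083 F [-0.6  0.6  0.2] T [-0.079  0.058 -0.042] j7 0.52 pos [ 0.5538 -0.0941  0.2239] f 0.0
knob [257.  41. 312. 102.] 0.88 [0.5253 0.0233 0.118 ]
knob [192.   0. 381. 228.] 0.3 [ 0.5354 -0.0074  0.118 ]
tall_vial [277.  13. 298.  36.] 0.68 [0.5162 0.0692 0.07  ]
key [270. 186. 287. 207.] 0.69 [ 0.553  -0.0981  0.034 ]
key [206. 192. 224. 212.] 0.21 [ 0.4804 -0.1242  0.034 ]
```

View pics/s3.png

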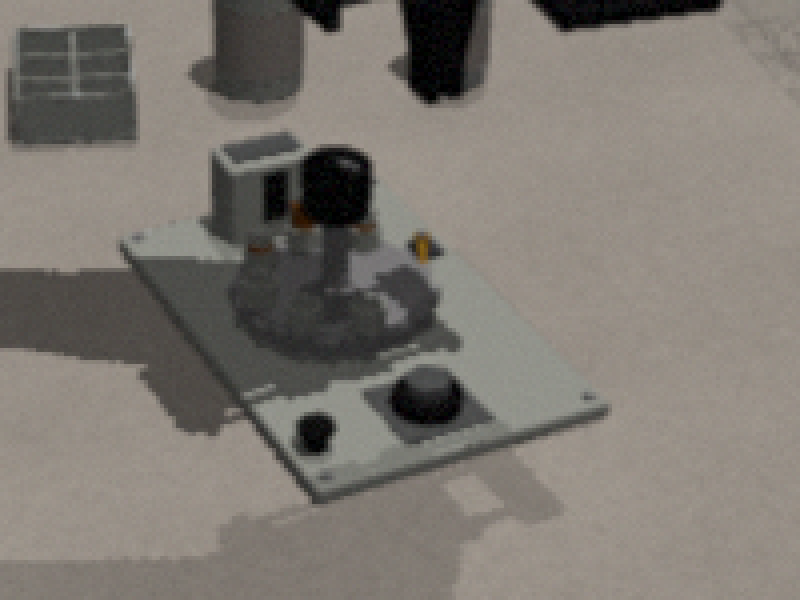

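View pics/w2.png

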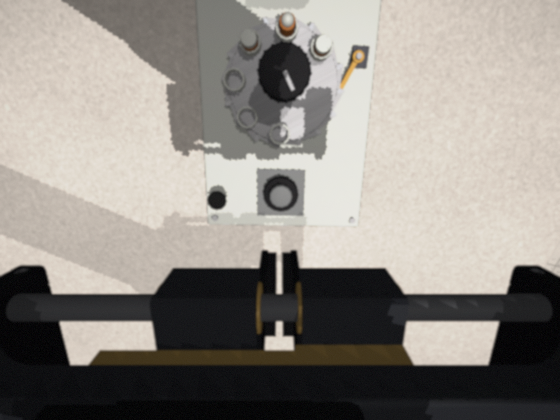

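The amber vial stands before the window at wrist (288,20), side (298,212), and the wheel is held. The key is at wrist (280,195). Now descend to just above it.

```bash
python3 -m creep '-2.5 0 30 0 0 0 1;0 0 40 0 0 0 1;0 0 40 0 0 0 1;0 0 40 0 0 0 1;0 0 25 0 0 0 1;0 0 6 0 0 0 1;0 0 0 0 0 0 1;0 0 0 0 0 0 1'; python3 -c "
from h import *
st()"
```

```text
time: 15.12
eef_pos: [0.5553, -0.0979, 0.0443]
ee_rot: [0.001, 0.609, 0.793, 0.001]
force: [0.1, 1.0, 0.1]
opening: 0.0004
finger_force: 0.0
turn 1.0849 F [0.1 1.  0.1] T [-0.093  0.032 -0.024] j7 0.69 pos [ 0.5553 -0.0979  0.0443] f 0.0
```

```bash
python3 -m creep '0 -1 4 0 0 0 1;0 0 4 0 0 0 1;0 0 3 0 0 0 1;0 0 2 0 0 0 1;0 0 2 0 0 0 1;0 0 0 0 0 0 1'; python3 -c "
from h import *
st()"
```

```text
time: 15.88
eef_pos: [0.5536, -0.0981, 0.0285]
ee_rot: [-0.0, 0.609, 0.793, 0.0]
force: [-1.9, 1.4, 9.0]
opening: 0.0005
finger_force: 4.3
turn 1.0851 F [-1.9  1.4  9. ] T [0.268 0.672 0.052] j7 0.71 pos [ 0.5536 -0.0981  0.0285] f 4.285661994363181
```

```bash
python3 -m creep '0 0 0.6 0 0 0 1;0 0 0 0 0 0 1;0 0 0 0 0 0 1'; python3 -c "
from h import *
st()"
```

```text
time: 16.25
eef_pos: [0.5537, -0.0981, 0.0283]
ee_rot: [-0.0, 0.609, 0.793, 0.0]
force: [-4.9, 2.2, 14.1]
opening: 0.0007
finger_force: 7.6
turn 1.0851 F [-4.9  2.2 14.1] T [0.382 1.204 0.014] j7 0.71 pos [ 0.5537 -0.0981  0.0283] f 7.614348605275154
```

The force reached 14 N and z stopped at 28.3 mm, a hard stop: the key is fully down. Release and retreat.

```bash
python3 -m creep '0 0 -6 0 0 0 1;0 0 -15 0 0 0 1;0 0 -40 0 0 0 1;0 0 -40 0 0 0 1;0 0 -40 0 0 0 1;-50 30 -40 0 0 0 1;-50 20 0 0 0 0 1;-50 0 0 0 0 0 1;0 0 0 0 0 0 1;0 0 0 0 0 0 1'; python3 - <<'E'
from h import *
st()
a=bot.grab_frame("top")[120:300,130:370,::-1];b=bot.grab_frame("side")[140:290,190:390,::-1]
cv2.imwrite("pics/f.png",np.hstack([cv2.resize(a,(400,300)),cv2.resize(b,(400,300))]))
E
```

```text
time: 17.5
eef_pos: [0.6354, -0.2256, 0.204]
ee_rot: [-0.0, 0.609, 0.793, -0.0]
force: [0.2, 0.3, 0.8]
opening: 0.0006
finger_force: 0.0
turn 1.0858 F [0.2 0.3 0.8] T [-0.044 -0.006 -0.002] j7 0.84 pos [ 0.6354 -0.2256  0.204 ] f 0.0
```

View pics/f.png

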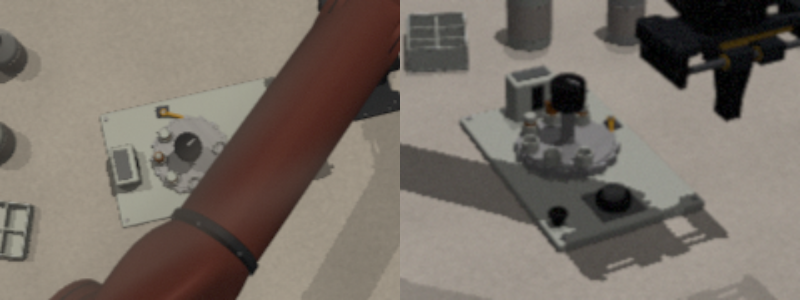

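The amber vial stands before the reader window (158,157), the key is up, the stopper hasn't moved and the arm is clear. I'm handing in.

```bash
python3 -c "
from plant import bot
print(bot.finish_job())"
```

```text
the job is handed in; nothing more can be done
None
```

The job is handed in at 17.5 s of robot time: the tall vial stands at the reader on tooth 3, the wheel was eased onto the pawl before I let go, and the key was pressed fully once and released; no verdict was returned.

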